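Load the sloped desk stand beside the ticket printer

TASK

Set up the sloped desk stand: put the pack of lane cards, the air-conditioner remote and the green stub pad on it side by side in any order, each flat on the slope, face up, with its long side running up the slope and its lower short edge resting against the orange bottom lip. Set them down gently, no dropping, and leave everything else on the desk where it is. The stub pad starts on top of the lane cards.

Things in the scene. Friction and masses are not known exactly. Their poses are not given: they have to be found in the camera images.
- stand: Sloped desk stand of steel sheet, fixed to the worktop, 150 mm deep, 250 mm wide (y) and about 100 mm high at the back. Origin at the centre of its base on the worktop; at yaw 0 its low front edge with the lip faces the robot (-x) and its face rises away from it (+x) at 32 degrees to the horizontal. x points to its high back, y along its width, z up.
- stand_foot (a point): Middle of the line where the sloping face meets the lip, 14 mm above the worktop, 68 mm in front of the stand's origin. x points up the slope, y along the lip, z out of the face. The face is z = 0 for x 0 to 158 mm, y -122 to 122 mm: polished steel, so slippery that a thing let go on it slides down to the lip. The orange lip (x -5 to 0) runs the whole width and stands 14 mm out of the face.
- lane_cards: Stack of plastic cards, white and blue, one rigid block 56 (x) x 88 (y, long) x 22 (z) mm, about 160 g. Origin at the centre of its underside. Grasp across the 56 mm. It lies flat on the desk and carries the stub pad at the start.
- aircon_remote: Black remote control, 163 (x, long) x 48 (y) x 19 (z) mm, about 110 g, buttons on top. Origin at the centre of its underside. Grasp across the 48 mm. It lies flat on the desk. Longer than the face by a few mm, it overhangs the top of the stand when in place.
- stub_pad: Narrow pale green pad, 23 (x) x 78 (y, long) x 13 (z) mm, 15 g. Origin at the centre of its underside. Grasp across the 23 mm. It starts flat on top of the lane cards, so 22 mm above the desk.
- ticket_printer: Obstacle fixed to the desk: black ticket printer, about 200 (x) x 150 (y) x 145 (z) mm with its origin on the desk under its middle. It stands between the two sides of the desk; carry things over it or round it.
- coin_roll_0: Bystander: upright coin roll, 26 mm diameter, 52 mm high. Origin at the centre of its underside.
- coin_roll_1: Bystander: upright coin roll, 26 mm diameter, 52 mm high. Origin at the centre of its underside.
- marker: Bystander: red and white marker lying flat, 17 (x) x 135 (y) x 16 (z) mm. Origin at the centre of its underside.
- tea_mug: Bystander: blue and white mug, 78 mm diameter, 92 mm high, 114 mm over its handle. Origin at the centre of its underside.
- masking_tape: Bystander: roll of masking tape lying flat, 100 mm diameter, 25 mm high. Origin at the centre of its underside.
- date_stamp: Bystander: upright date stamp with a red cap, 30 x 46 x 74 mm. Origin at the centre of its underside.
- glue_stick: Bystander: upright white and yellow glue stick, 28 mm diameter, 92 mm high. Origin at the centre of its underside.
Not all that is in view belongs to the job. What is shaped like the lane_cards but pink is not meant.

How it is judged:
By the outcome, as a careful person would: the job done as asked, in the order asked, and still so for the second after the job is handed in, with the robot touching nothing.
It also fails if it takes over 72 s, if anything falls off the work surface, if the arm or the gripper's body presses on something with over 40 N, if the wrist force passes 120 N, or if a joint passes its speed limit or range.

ROBOT

A 6-joint arm with a two-finger parallel gripper is mounted at the origin on a cart in front of the work surface, level with it; the furniture and walls round the work are solid. World frame = base frame: x ahead of the robot, y to its left, z up, the work surface at z = 0. Lengths are in m, angles in degrees, forces in N, time in s.
With the tool pointing down it reaches from about 0.35 to 0.875 m from the base axis. Payload 4.2 kg.
Tool frame: the origin (TCP) lies on the front face of the gripper's body, between the roots of the fingers; the fingertips stand finger_overhang ahead of it and the grasp point (between the pads) lies 51 mm ahead of it (finger_overhang is the distance from the TCP to the fingertips, in m); z points along the fingers, y is the line along which they close (so a half turn about z gives the same grasp; the last joint's range is limited). The gripper opens to 87 mm and grips with 3 to 60 N. Pads are 19 mm wide; open, the fingers measure 117 mm over their backs; the gripper's body (75 mm by 190 mm) begins 51 mm behind the grasp point.
Start: joints at [80.993, 22.042, 0.453, 0, -68.411, -14.817], TCP at [0.252, 0.572, 0.292] pointing down, gripper open.
Joint ranges: [-179.83, 179.83], [-69.29, 118.12], [-61.27, 80.66], [-181.25, 117.63], [-171.15, -9.14], [-177.46, 177.46]. Speed limits (degrees/s): [159.86, 159.86, 180, 180, 180, 180].

INTERFACE

Orientations are given as a 3x3 rotation matrix whose columns are the frame's x, y, z axes.
In Python, from station import sense, capture, camera_model, finish_job, finger_overhang gives the robot as it stands. The module is installed in compiled form; this text tells all that it offers.
- The arm moves only by the tool jog_arm, never from a script. Its argument "rows" is a list that holds one entry, the list of rows, each a list of 4 numbers: the shift along the tool's x, y, z in m, then the turn about the tool's z in rad. A call has 1 to 20 rows; each row shifts and turns the commanded pose from where the row before left it, along the tool's axes as they then stand; what a row does not reach is not made up. A row lasts 1/8 s, in which the tool goes at most 62.5 mm and 10.7 degrees, less where a joint would pass 70% of its speed; a pose out of reach is approached as far as the arm can. A call is refused whole if a number of a shift passes 0.0625 or a number of a turn 0.188, either way. A call with a gripper value outside its range is refused whole. "claw" is the opening, from 0 (shut) to 1 (fully open), set as the call begins (left out, the last holds). The fingers move at their own pace and stop on an object; the grip force is fixed at half the most. Time passes only in rows, so rows that do not move let the fingers close. It gives the time, the measured TCP pose, the force, the opening and the grip force at its end, in the units of the state.
- sense(): the state, without advancing time (a new reading comes with each control period).
- capture(name): name is "scene" or "top" or "wrist"; returns the picture (480x640x3 uint8, red, green, blue); there is no depth.
- camera_model(name): a dict with "fovy" (degrees; the focal length in pixels is half the picture's height over the tangent of half this angle, whatever the lens; pixels are square), "cx", "cy" (the principal point, pixels), "eye" and "rotation" of the camera in the world. Camera axes: x right, y down, z forward; pixel columns grow to the right and rows downward; lengths in m; the calibration is good to about 2 mm. A picture is of the moment at which its call begins: read the wrist's pose just before it. camera_model takes no time and is no camera call; for the wrist camera it gives the pose at the moment of the call.
- finish_job(): hands the job in; it is judged then, once.
The state is a dict: "time_s": time; "joints": joint angles; "joint_velocities": joint speeds; "effort": joint torques, N m; "tcp_pos": TCP position; "ee_rot": TCP orientation; "wrist_force": force on the tool from outside, world axes, zero at the start; "moment": the same for the moment, N m; "gripper_width": opening from 0.0 (shut) to 1.0 (fully open); "gripper_force": force on a finger pad.
Only numpy, scipy, OpenCV 4.12 (cv2) and the standard library are available. Lean on these libraries where they do the work, as an engineer would, in place of code of your own. Each camera call takes 0.05 s, during which the arm holds its last target. There are 200 camera calls.

## Working session

There is one attempt and no reset: what is moved stays moved. The work goes in short steps, Python scripts to look and compute and a tool call to move; the robot and the scene stay as the last step left them, time stands still between calls to the robot, and variables do not carry over. Pictures are saved under pics/ and viewed, at most 13 in all, crops included, and the job is handed in when it is done.

Besides the shell and the picture viewer there is one more tool, called in YAML: its name, and indented under it one key for each argument. jog_arm: Moves the arm, as the interface text tells. Its arguments: {"type":"object","properties":{"rows":{"type":"array"},"claw":{"type":"number"}},"required":["rows"]}

```bash
mkdir -p pics; python3 - <<'E'
from station import *
import cv2,numpy as np
np.set_printoptions(precision=4,suppress=True)
for n in("scene","top"):
    im=capture(n); cv2.imwrite(f"pics/{n}0.png",im[:,:,::-1]); m=camera_model(n); print(n,m)
print(finger_overhang if not callable(finger_overhang) else finger_overhang()); s=sense(); print(s); print(camera_model("wrist"))
E
```

```text
scene {'fovy': 57.91979787684373, 'cx': 320.0189147940512, 'cy': 241.3671871077496, 'eye': array([-0.4667, -0.5354,  0.5282]), 'rotation': array([[ 0.4115, -0.3588,  0.8378],
       [-0.9114, -0.1657,  0.3767],
       [ 0.0036, -0.9186, -0.3952]])}
top {'fovy': 43.04659888762197, 'cx': 320.94557174634605, 'cy': 245.10753966649324, 'eye': array([-0.0964, -0.2537,  1.6672]), 'rotation': array([[ 0.2675, -0.8883,  0.3734],
       [-0.9635, -0.2424,  0.1136],
       [-0.0104, -0.3901, -0.9207]])}
0.0697
{'time_s': 0.1, 'joints': array([ 80.9931,  22.0875,   0.3868,  -0.0269, -68.4111, -14.8159]), 'joint_velocities': array([-0.0339, -0.1157,  0.0909,  0.052 , -0.0064, -0.0451]), 'effort': array([ -0.0008, -39.1691,  18.7935,   4.2319,   0.0135,  -0.0001]), 'tcp_pos': array([0.2523, 0.5714, 0.2912]), 'ee_rot': array([[ 0.9147, -0.4041, -0.0007],
       [-0.4041, -0.9147, -0.0019],
       [ 0.0001,  0.002 , -1.    ]]), 'wrist_force': array([-0.4487, -0.7977,  0.7084]), 'moment': array([-0.0196, -0.0152,  0.0015]), 'gripper_force': 0.0, 'gripper_width': 0.9967470840639427}
{'fovy': 66.8934508511218, 'cx': 321.8499443123097, 'cy': 242.74857326330394, 'eye': array([0.32  , 0.5417, 0.3839]), 'rotation': array([[-0.4046, -0.8805, -0.247 ],
       [-0.9145,  0.3903,  0.1069],
       [ 0.0022,  0.2691, -0.9631]])}
```

View pics/scene0.png

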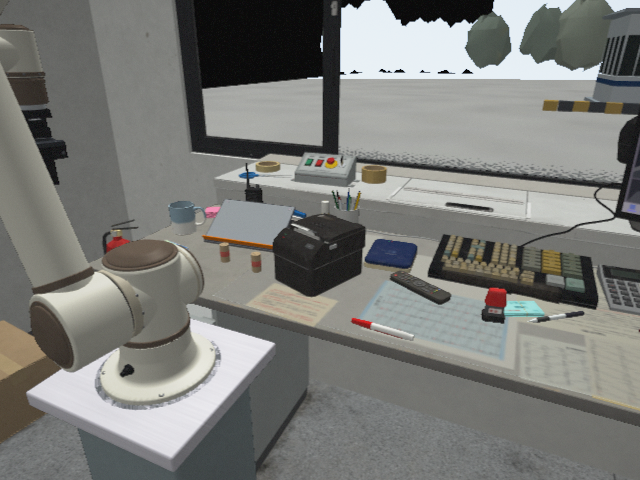

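View pics/top0.png

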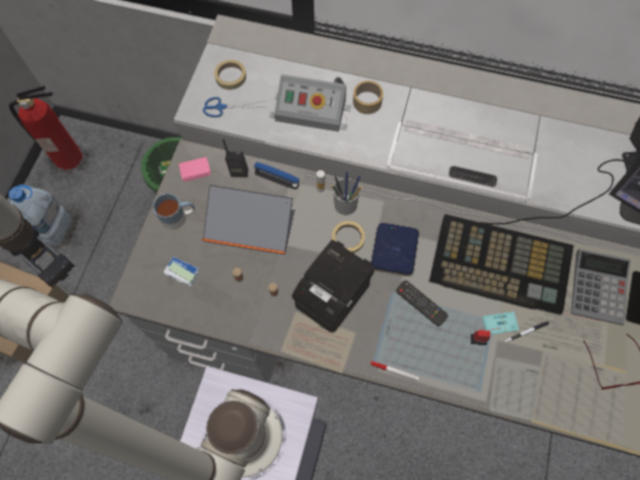

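The scene shows the stand at about (250,223) left of the printer, and the remote at (421,287) on the right. The top view has the cards and stub at (182,270), stand corners near (208,187), (292,196), (288,251) and (204,241), coin rolls at (237,273) and (272,288), and the remote at (421,303).

```bash
cat > h.py <<'E'
from station import *
import cv2,numpy as np
np.set_printoptions(precision=4,suppress=True)
def ray(m,uv,z):
    f=240/np.tan(np.radians(m["fovy"])/2)
    uv=np.atleast_2d(np.asarray(uv,float))
    d=np.c_[(uv[:,0]-m["cx"])/f,(uv[:,1]-m["cy"])/f,np.ones(len(uv))]@np.array(m["rotation"]).T
    e=np.array(m["eye"]); t=(z-e[2])/d[:,2]
    return e+t[:,None]*d
def proj(m,p):
    f=240/np.tan(np.radians(m["fovy"])/2)
    c=(np.atleast_2d(p)-m["eye"])@np.array(m["rotation"]); return np.c_[m["cx"]+f*c[:,0]/c[:,2],m["cy"]+f*c[:,1]/c[:,2]]
def hsv(im): return cv2.cvtColor(im,cv2.COLOR_RGB2HSV)
def snap(n,tag):
    m=camera_model(n); im=capture(n); cv2.imwrite(f"pics/{tag}.png",im[:,:,::-1]); return m,im
def rect(m,mask,z):
    "largest blob -> rectangle at height z: centre, sides, direction of long side (deg)"
    mask=cv2.morphologyEx(mask.astype(np.uint8),cv2.MORPH_CLOSE,np.ones((5,5)))
    c=max(cv2.findContours(mask,0,1)[0],key=cv2.contourArea)
    P=ray(m,c[:,0,:],z)[:,:2]
    b=cv2.boxPoints(cv2.minAreaRect((P*1000).astype(np.float32)))/1000
    e=[b[1]-b[0],b[2]-b[1]]; e.sort(key=lambda v:-np.hypot(*v))
    return b.mean(0),[np.hypot(*v) for v in e],np.degrees(np.arctan2(e[0][1],e[0][0]))%180
E
python3 - <<'E'
from h import *
m=camera_model("top"); im=cv2.imread("pics/top0.png")[:,:,::-1].copy()
H=hsv(im); h,s,v=cv2.split(H)
for n,uv,z in[("cards",(182,270),.03),("remote",(421,303),.019),("coin",(237,273),.05),("coin",(272,288),.05),("printer",(333,285),.145),("stampcap",(482,337),.07),("mug",(168,208),.09),("marker",(395,371),.01)]: print(n,ray(m,uv,z)[0])
lip=(h>3)&(h<16)&(s>130)&(v>80); lip[:,:195]=0;lip[:,300:]=0;lip[:235]=0;lip[260:]=0
print("lip",rect(m,lip,.022))
r=(v<80); r[:,:390]=0;r[:,450:]=0;r[:278]=0;r[330:]=0
print("remote",rect(m,r,.015))
print("corners back",ray(m,[(208,187),(292,196)],.098))
m,im=snap("wrist","w0")
E
```

```text
cards [0.3872 0.3135 0.03  ]
remote [ 0.4754 -0.3702  0.019 ]
coin [0.414  0.1526 0.05  ]
coin [0.3974 0.0434 0.05  ]
printer [ 0.419  -0.1272  0.145 ]
stampcap [ 0.4077 -0.543   0.07  ]
mug [0.5391 0.3998 0.09  ]
marker [ 0.2708 -0.3426  0.01  ]
lip (array([0.5082, 0.1703], dtype=float32), [np.float32(0.24203429), np.float32(0.006234301)], np.float32(95.13158))
remote (array([ 0.4776, -0.371 ], dtype=float32), [np.float32(0.1572972), np.float32(0.044361826)], np.float32(63.163517))
corners back [[0.6309 0.3081 0.098 ]
 [0.667  0.0624 0.098 ]]
```

View pics/w0.png

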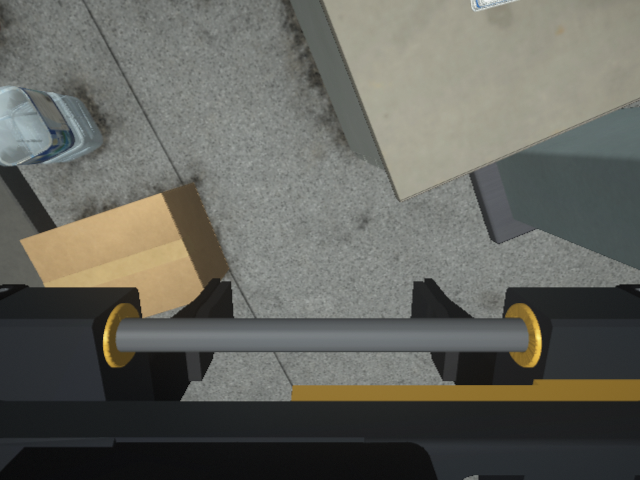

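The wrist view shows the floor and the desk corner, with the cards just entering at the top right (490,5). I'm moving the camera over the cards.

jog_arm:
  rows:
    - [[0.03,0.036,0,0],[0.03,0.036,0,0],[0.03,0.036,0,0],[0.03,0.036,0,0],[0.03,0.036,0,0],[0,0,0,0],[0,0,0,0]]

```text
time_s: 1.02
tcp_pos: [0.3171, 0.3466, 0.2924]
ee_rot: [[0.915, -0.404, 0.0], [-0.404, -0.915, 0.001], [-0.0, -0.001, -1.0]]
wrist_force: [0.9, 0.3, -0.1]
gripper_width: 1.002
gripper_force: 0.0
```

```bash
python3 - <<'E'
from h import *
print(sense()["tcp_pos"]); m,im=snap("wrist","w1")
E
```

```text
[0.3171 0.3466 0.2924]
```

View pics/w1.png

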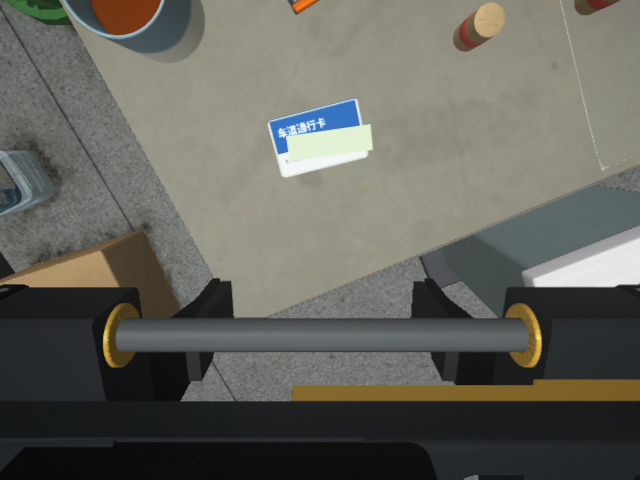

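The cards are at (319,138) in the wrist view, with the pale green stub on top at (330,143). One coin roll is at (480,27) and the left corner of the lip at (302,5).

```bash
cat >> h.py <<'E'
def cards_stub(m,im):
    h,s,v=cv2.split(hsv(im))
    g=(h>28)&(h<60)&(s>20)&(v>190); b=(h>98)&(h<120)&(s>110)&(v>120); w=(v>225)&(s<25)
    c=(g|b|w).astype(np.uint8); c[270:]=0; g[270:]=0; return g,c
def local(d,R): return np.array([d[0]*R[0][0]+d[1]*R[1][0], d[0]*R[0][1]+d[1]*R[1][1]])
E
python3 - <<'E'
from h import *
im=cv2.imread("pics/w1.png")[:,:,::-1].copy(); m=camera_model("wrist")
g,c=cards_stub(m,im); print(rect(m,g,.035)); 
c[:90]=0;c[190:]=0;c[:,:240]=0;c[:,400:]=0
print(rect(m,c,.022))
# stub raised over cards: cards rectangle biased if stub overhangs; print hull pixels
b,r=np.nonzero(c)[0].min(),0
c2=c.copy(); c2[g]=0; print(rect(m,c2,.022))
print([hsv(im)[y,x] for x,y in[(330,143),(300,122),(300,170),(250,200)]])
E
```

```text
(array([0.3806, 0.3112], dtype=float32), [np.float32(0.07795913), np.float32(0.023230156)], np.float32(74.17482))
(array([0.387 , 0.3159], dtype=float32), [np.float32(0.09404151), np.float32(0.053033084)], np.float32(79.942215))
(array([0.3877, 0.3198], dtype=float32), [np.float32(0.08610889), np.float32(0.053033087)], np.float32(79.942215))
[array([ 45,  30, 241], dtype=uint8), array([106, 161, 201], dtype=uint8), array([ 90,   3, 245], dtype=uint8), array([ 26,  28, 155], dtype=uint8)]
```

jog_arm:
  rows:
    - [[0,0,0,-0.171],[0,0,0,-0.171],[0,0,0,-0.171],[0,0,0,-0.171],[0,0,0,-0.171],[0,0,0,-0.171],[0,0,0,-0.171],[0,0,0,-0.171],[0,0,0,-0.171],[0,0,0,-0.171],[-0.0085,0.0355,0,0],[-0.0085,0.0355,0,0],[0,0,0.05,0],[0,0,0.05,0],[0,0,0.04,0],[0,0,0.03,0],[0,0,0,0],[0,0,0,0]]

```text
time_s: 3.32
tcp_pos: [0.3811, 0.312, 0.1231]
ee_rot: [[0.272, 0.962, 0.001], [0.962, -0.272, 0.001], [0.001, 0.001, -1.0]]
wrist_force: [0.7, -0.5, -0.0]
gripper_width: 1.003
gripper_force: 0.0
```

jog_arm:
  rows:
    - [[0,0,0.012,0],[0,0,0.012,0],[0,0,0,0]]

```text
time_s: 3.7
tcp_pos: [0.3802, 0.3101, 0.0973]
ee_rot: [[0.273, 0.962, -0.001], [0.962, -0.273, -0.002], [-0.002, -0.001, -1.0]]
wrist_force: [0.1, 0.2, 0.4]
gripper_width: 1.006
gripper_force: 0.0
```

jog_arm:
  rows:
    - [[0,0,0,0],[0,0,0,0],[0,0,0,0],[0,0,0,0],[0,0,0,0],[0,0,0,0]]
  claw: 0

```text
time_s: 4.45
tcp_pos: [0.3806, 0.3108, 0.0983]
ee_rot: [[0.273, 0.962, 0.0], [0.962, -0.273, 0.0], [0.0, 0.0, -1.0]]
wrist_force: [-0.8, -0.3, -0.2]
gripper_width: 0.402
gripper_force: 0.0
```

jog_arm:
  rows:
    - [[0,0,0,0],[0,0,0,0],[0,0,0,0],[0,0,0,0]]

```text
time_s: 4.95
tcp_pos: [0.3806, 0.3107, 0.0983]
ee_rot: [[0.273, 0.962, 0.0], [0.962, -0.273, 0.0], [0.0, 0.0, -1.0]]
wrist_force: [0.5, 0.7, 0.8]
gripper_width: 0.257
gripper_force: 30.0
```

jog_arm:
  rows:
    - [[0,0,-0.02,0],[0,0,-0.05,0],[0,0,-0.05,0],[0,0,-0.05,0],[0,0,-0.03,0.17],[0,0,0,0.17],[0,0,0,0.17],[0,0,0,0.17],[0,0,0,0.17],[0,0,0,0.17],[0,0,0,0.17],[0.026,0.0395,0,0],[0.026,0.0395,0,0],[0.026,0.0395,0,0],[0.026,0.0395,0,0],[0,0,0,0],[0,0,0,0]]

```text
time_s: 7.08
tcp_pos: [0.5002, 0.1643, 0.298]
ee_rot: [[0.995, 0.103, -0.001], [0.103, -0.995, -0.0], [-0.001, 0.0, -1.0]]
wrist_force: [-0.2, 0.5, 0.0]
gripper_width: 0.257
gripper_force: 30.0
```

```bash
python3 - <<'E'
from h import *
s=sense();print(s["tcp_pos"],s["ee_rot"],s["joints"],s["gripper_width"]); m,im=snap("wrist","w2")
h,sa,v=cv2.split(hsv(im))
lip=(h>3)&(h<16)&(sa>150)&(v>80); lip[270:]=0; 
print("lip",rect(m,lip,.024))
E
```

```text
[0.5002 0.1643 0.298 ] [[ 0.9946  0.1034 -0.0007]
 [ 0.1034 -0.9946 -0.0001]
 [-0.0007  0.     -1.    ]] [ 35.8447  12.2056 -12.7487  -0.0221 -65.0816  60.0991] 0.25690862306835893
lip (array([0.5416, 0.4412], dtype=float32), [np.float32(0.06360535), np.float32(0.05951639)], np.float32(46.509506))
```

View pics/w2.png

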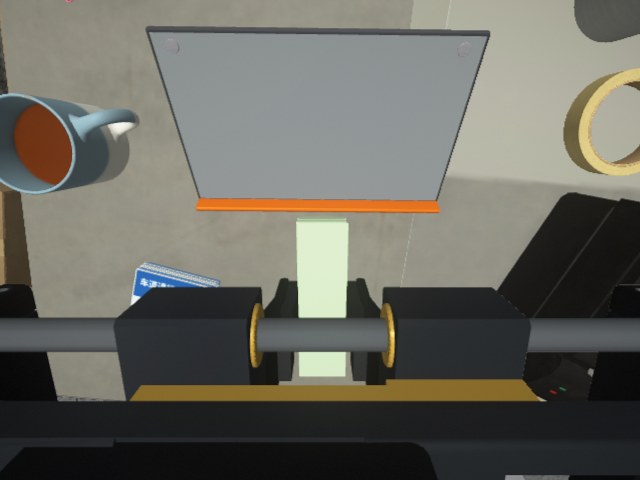

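The wrist view shows the stand face, with its back edge on row 30 from x=148 to 488. The orange lip runs from (196,204) to (439,207) and the stub in the fingers is at (322,300). The mug is at (60,145).

```bash
python3 - <<'E'
from h import *
im=cv2.imread("pics/w2.png")[:,:,::-1].copy(); m=camera_model("wrist")
h,s,v=cv2.split(hsv(im))
lip=(h>3)&(h<16)&(s>150)&(v>80); lip[:190]=0;lip[220:]=0;lip[:,:150]=0;lip[:,480:]=0
cols=np.nonzero(lip.sum(0)>4)[0]; print(cols.min(),cols.max())
cc=np.arange(205,432); top=[np.nonzero(lip[:,c])[0].min() for c in cc]; bot=[np.nonzero(lip[:,c])[0].max() for c in cc]
pt=np.polyfit(cc,top,1);pb=np.polyfit(cc,bot,1); ends=np.array([cols.min(),cols.max()+1.])
print(pt,pb)
F=ray(m,np.c_[ends,np.polyval(pt,ends)-.5+.0],.014); print("foot line",F, np.linalg.norm(F[1]-F[0]))
d=F[0]-F[1]; print("lip dir",np.degrees(np.arctan2(d[1],d[0])),"mid",F.mean(0))
G=ray(m,np.c_[ends,np.polyval(pb,ends)+.5],.0232); print("outer top",G,np.linalg.norm(G[1]-G[0]))
# back top corners
B=ray(m,[(149,27.5),(489,33)],.0977); print("back",B,np.linalg.norm(B[0]-B[1])); d=B[0]-B[1]; print(np.degrees(np.arctan2(d[1],d[0])))
g=(h>28)&(h<60)&(s>20)&(v>190);g[:215]=0;g[280:]=0;g[:,:280]=0;g[:,360:]=0
ys,xs=np.nonzero(g); P=ray(m,[(xs[ys==y].mean(),y) for y in(225,270)],.242); print("stub",P); dd=P[0]-P[1];print(np.degrees(np.arctan2(dd[1],dd[0])), ys.min(), ray(m,(322,ys.min()),.242))
E
```

```text
197 438
[  0.0105 196.4589] [  0.0107 207.4167]
foot line [[0.5032 0.2955 0.014 ]
 [0.5267 0.0445 0.014 ]] 0.2521477709593907
lip dir 95.35194406105732 mid [0.5149 0.17   0.014 ]
outer top [[0.4925 0.2924 0.0232]
 [0.5156 0.0452 0.0232]] 0.24822014036815207
back [[0.6387 0.3039 0.0977]
 [0.6606 0.0602 0.0977]] 0.24469047480701633
95.14569202583668
stub [[0.5398 0.1688 0.242 ]
 [0.5199 0.1668 0.242 ]]
5.967824111506022 218 [[0.5428 0.1692 0.242 ]]
```

jog_arm:
  rows:
    - [[0.0222,-0.0004,0.0,0.012],[0.0222,-0.0004,0.03,0],[0,0,0.045,0],[0,0,0.045,0],[0,0,0.02,0],[0,0,0.01,0],[0,0,0,0],[0,0,0,0]]

```text
time_s: 8.12
tcp_pos: [0.5451, 0.1703, 0.1495]
ee_rot: [[0.996, 0.093, 0.002], [0.093, -0.996, 0.001], [0.002, -0.001, -1.0]]
wrist_force: [-0.4, -0.1, -0.5]
gripper_width: 0.257
gripper_force: 30.0
```

jog_arm:
  rows:
    - [[0,0,0.004,0],[0,0,0.003,0],[0,0,0.003,0],[0,0,0.003,0],[0,0,0.003,0],[0,0,0.003,0],[0,0,0,0]]

```text
time_s: 9.0
tcp_pos: [0.5444, 0.1695, 0.1299]
ee_rot: [[0.996, 0.092, -0.0], [0.092, -0.996, -0.0], [-0.0, 0.0, -1.0]]
wrist_force: [-1.9, -0.7, 4.9]
gripper_width: 0.254
gripper_force: 30.0
```

jog_arm:
  rows:
    - [[0,0,0.003,0],[0,0,0.003,0],[0,0,0.003,0],[0,0,0.003,0],[0,0,0,0]]

```text
time_s: 9.62
tcp_pos: [0.5449, 0.1696, 0.1182]
ee_rot: [[0.996, 0.093, 0.001], [0.093, -0.996, 0.0], [0.001, 0.0, -1.0]]
wrist_force: [-1.8, -0.6, 6.2]
gripper_width: 0.26
gripper_force: 30.0
```

```bash
python3 - <<'E'
from h import *
m,im=snap("scene","s1"); cv2.imwrite("pics/s1c.png",cv2.resize(im[170:270,180:340,::-1],None,fx=5,fy=5,interpolation=2))
E
```

```text
(no output)
```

View pics/s1c.png

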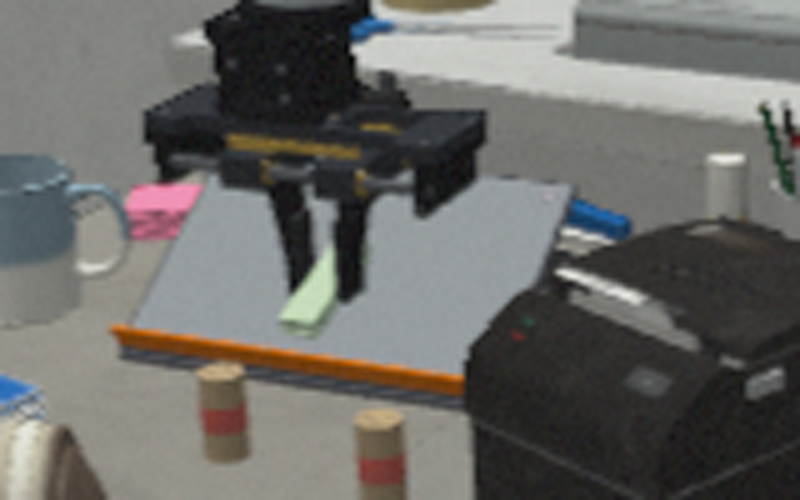

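The stub at (310,300) in this crop is pivoting in the fingers, and its lower end is still above the face. I'm continuing down.

jog_arm:
  rows:
    - [[0,0,0.002,0],[0,0,0.002,0],[0,0,0.002,0],[0,0,0,0]]

```text
time_s: 10.18
tcp_pos: [0.5455, 0.1699, 0.1126]
ee_rot: [[0.996, 0.093, 0.003], [0.093, -0.996, 0.001], [0.003, -0.001, -1.0]]
wrist_force: [-1.5, -0.2, 6.6]
gripper_width: 0.26
gripper_force: 30.0
```

jog_arm:
  rows:
    - [[0,0,0.001,0],[0,0,0.001,0],[0,0,0,0]]

```text
time_s: 10.55
tcp_pos: [0.5457, 0.17, 0.1108]
ee_rot: [[0.996, 0.093, 0.003], [0.093, -0.996, 0.001], [0.003, -0.001, -1.0]]
wrist_force: [-1.0, -0.8, 7.4]
gripper_width: 0.257
gripper_force: 30.0
```

jog_arm:
  rows:
    - [[0,0,0,0],[0,0,0,0],[0,0,0,0],[0,0,0,0]]
  claw: 0.45

```text
time_s: 11.05
tcp_pos: [0.5444, 0.1695, 0.109]
ee_rot: [[0.996, 0.092, -0.001], [0.092, -0.996, -0.0], [-0.001, 0.0, -1.0]]
wrist_force: [-0.6, -0.4, 0.8]
gripper_width: 0.444
gripper_force: 0.4
```

jog_arm:
  rows:
    - [[0,0,-0.03,0],[0,0,-0.05,0],[0,0,-0.05,0],[-0.035,0,-0.05,0],[0,0,0,0],[0,0,0,0]]

```text
time_s: 11.8
tcp_pos: [0.5093, 0.1663, 0.289]
ee_rot: [[0.996, 0.092, -0.0], [0.092, -0.996, 0.0], [-0.0, -0.0, -1.0]]
wrist_force: [0.7, -0.2, -0.3]
gripper_width: 0.45
gripper_force: 0.0
```

```bash
python3 - <<'E'
from h import *
m,im=snap("wrist","w3"); print(sense()["tcp_pos"],sense()["gripper_width"])
E
```

```text
[0.5094 0.1662 0.2881] 0.4486037348995075
```

View pics/w3.png

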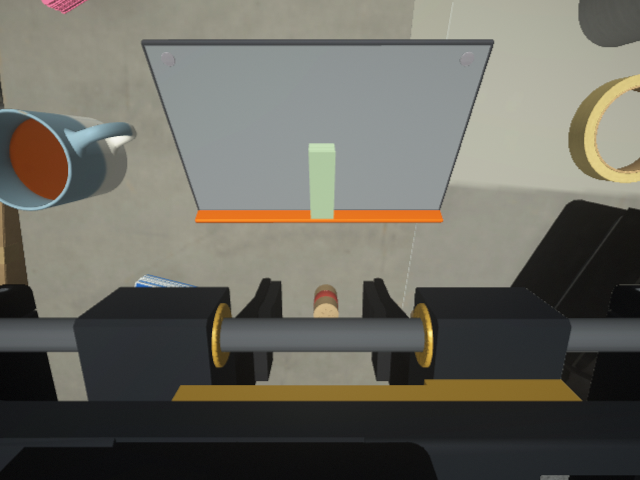

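The stub is flat on the face with its lower edge at the lip, at (322,180), and is straight. Now to the cards.

jog_arm:
  rows:
    - [[-0.042,-0.03,0,-0.163],[-0.042,-0.03,0,0],[-0.042,-0.03,0,0],[0,0,0,-0.163],[0,0,0,-0.163],[0,0,0,-0.163],[0,0,0,-0.163],[0,0,0,-0.163],[0,0,0,-0.163],[0,0,0,-0.163],[0,0,0,0],[0,0,0,0]]
  claw: 1

```text
time_s: 13.35
tcp_pos: [0.3688, 0.2291, 0.2883]
ee_rot: [[0.176, 0.984, -0.001], [0.984, -0.176, -0.002], [-0.002, -0.001, -1.0]]
wrist_force: [0.6, -0.4, 0.0]
gripper_width: 1.004
gripper_force: 0.0
```

```bash
python3 - <<'E'
from h import *
m,im=snap("wrist","w4"); s=sense(); print(s["tcp_pos"],s["ee_rot"])
g,c=cards_stub(m,im); n,L,st,ce=cv2.connectedComponentsWithStats(c); 
for i in range(1,n):
    if st[i,4]>100: print(st[i],ce[i])
x,y=proj(m,[.387,.316,.022])[0]; print(x,y)
c[:max(0,int(y-80))]=0;c[int(y+80):]=0;c[:,:int(x-80)]=0;c[:,int(x+80):]=0
print(rect(m,c,.022))
E
```

```text
[0.3688 0.2292 0.2886] [[ 0.1757  0.9844 -0.0009]
 [ 0.9844 -0.1757 -0.0011]
 [-0.0013 -0.0007 -1.    ]]
[514  19  20  19 168] [522.6131  29.375 ]
[ 296   71   25   96 2027] [307.9684 118.6127]
[ 321   72   34   93 2722] [336.453  118.9493]
[ 467  238   90   25 1556] [507.4949 250.3021]
324.56807823394746 123.7452625620677
(array([0.3879, 0.3192], dtype=float32), [np.float32(0.08437043), np.float32(0.052705348)], np.float32(79.866455))
```

jog_arm:
  rows:
    - [[0.046,0.0015,0,0],[0.046,0.0015,0,0],[0,0,0.05,0],[0,0,0.05,0],[0,0,0.05,0],[0,0,0.03,0],[0,0,0.02,0],[0,0,0.01,0],[0,0,0,0]]

```text
time_s: 14.52
tcp_pos: [0.3876, 0.3192, 0.0789]
ee_rot: [[0.174, 0.985, -0.001], [0.985, -0.174, -0.001], [-0.001, -0.0, -1.0]]
wrist_force: [0.8, -0.5, 0.2]
gripper_width: 0.999
gripper_force: 0.0
```

jog_arm:
  rows:
    - [[0,0,0,0],[0,0,0,0],[0,0,0,0],[0,0,0,0],[0,0,0,0],[0,0,0,0]]
  claw: 0

```text
time_s: 15.28
tcp_pos: [0.3878, 0.3194, 0.0796]
ee_rot: [[0.174, 0.985, 0.0], [0.985, -0.174, 0.0], [0.0, 0.0, -1.0]]
wrist_force: [-0.9, 0.7, 3.2]
gripper_width: 0.637
gripper_force: 30.0
```

jog_arm:
  rows:
    - [[0,0,-0.02,0],[0,0,-0.05,0],[0,0,-0.05,0.163],[0,0,-0.05,0.163],[0,0,-0.03,0.163],[0,0,0,0.163],[0,0,0,0.163],[0,0,0,0.163],[0,0,0,0.163],[0,0,0,0.163],[0.036,0.022,0,0],[0.036,0.022,0,0],[0.036,0.022,0,0],[0.036,0.022,0,0],[0,0,0,0],[0,0,0,0]]

```text
time_s: 17.27
tcp_pos: [0.5385, 0.2447, 0.2783]
ee_rot: [[0.996, 0.091, -0.002], [0.091, -0.996, -0.001], [-0.002, 0.001, -1.0]]
wrist_force: [-1.0, 0.6, -1.3]
gripper_width: 0.633
gripper_force: 30.0
```

jog_arm:
  rows:
    - [[0.0015,0,0.04,0],[0,0,0.045,0],[0,0,0.03,0],[0,0,0.01,0],[0,0,0.004,0],[0,0,0.004,0],[0,0,0,0]]

```text
time_s: 18.15
tcp_pos: [0.5409, 0.2453, 0.1471]
ee_rot: [[0.996, 0.092, 0.001], [0.092, -0.996, 0.001], [0.001, -0.001, -1.0]]
wrist_force: [0.6, -0.1, -1.7]
gripper_width: 0.639
gripper_force: 30.0
```

jog_arm:
  rows:
    - [[0,0,0.003,0],[0,0,0.003,0],[0,0,0.003,0],[0,0,0.003,0],[0,0,0,0]]

```text
time_s: 18.77
tcp_pos: [0.5398, 0.245, 0.1348]
ee_rot: [[0.996, 0.092, -0.001], [0.092, -0.996, -0.0], [-0.001, 0.0, -1.0]]
wrist_force: [-5.1, 0.6, 4.0]
gripper_width: 0.636
gripper_force: 30.0
```

jog_arm:
  rows:
    - [[0,0,0.003,0],[0,0,0.003,0],[0,0,0.003,0],[0,0,0.002,0],[0,0,0,0]]

```text
time_s: 19.4
tcp_pos: [0.5398, 0.2451, 0.1237]
ee_rot: [[0.996, 0.092, -0.001], [0.092, -0.996, -0.0], [-0.001, 0.0, -1.0]]
wrist_force: [-5.0, 0.7, 3.9]
gripper_width: 0.636
gripper_force: 30.0
```

jog_arm:
  rows:
    - [[0,0,0.002,0],[0,0,0.002,0],[0,0,0.0015,0],[0,0,0,0]]

```text
time_s: 19.9
tcp_pos: [0.5404, 0.2451, 0.1184]
ee_rot: [[0.996, 0.092, -0.0], [0.092, -0.996, 0.0], [-0.0, -0.0, -1.0]]
wrist_force: [-4.1, 0.0, 5.0]
gripper_width: 0.634
gripper_force: 30.0
```

jog_arm:
  rows:
    - [[0,0,0.001,0],[0,0,0.001,0],[0,0,0,0]]

```text
time_s: 20.27
tcp_pos: [0.5407, 0.2452, 0.1164]
ee_rot: [[0.996, 0.092, 0.001], [0.092, -0.996, 0.0], [0.001, -0.0, -1.0]]
wrist_force: [-3.5, 0.1, 4.7]
gripper_width: 0.641
gripper_force: 30.0
```

jog_arm:
  rows:
    - [[0,0,0.001,0],[0,0,0.001,0],[0,0,0,0]]

```text
time_s: 20.65
tcp_pos: [0.5408, 0.2452, 0.1154]
ee_rot: [[0.996, 0.093, 0.001], [0.093, -0.996, 0.0], [0.001, -0.0, -1.0]]
wrist_force: [-5.7, -0.2, 10.6]
gripper_width: 0.639
gripper_force: 30.0
```

jog_arm:
  rows:
    - [[0,0,0,0],[0,0,0,0],[0,0,0,0]]
  claw: 0.78

```text
time_s: 21.02
tcp_pos: [0.5407, 0.245, 0.1133]
ee_rot: [[0.996, 0.092, -0.0], [0.092, -0.996, -0.0], [-0.0, 0.0, -1.0]]
wrist_force: [-0.0, -0.9, -0.1]
gripper_width: 0.769
gripper_force: 0.0
```

jog_arm:
  rows:
    - [[0,0,-0.03,0],[0,0,-0.05,0],[0,0,-0.05,0],[-0.035,0.03,-0.05,0],[0,0,0,0],[0,0,0,0]]

```text
time_s: 21.78
tcp_pos: [0.5109, 0.2145, 0.2893]
ee_rot: [[0.996, 0.092, -0.0], [0.092, -0.996, 0.0], [-0.0, -0.0, -1.0]]
wrist_force: [0.8, 0.2, -0.4]
gripper_width: 0.782
gripper_force: 0.0
```

```bash
python3 - <<'E'
from h import *
m,im=snap("wrist","w5"); s=sense(); print(s["tcp_pos"],s["joints"],s["time_s"])
E
```

```text
[0.5109 0.2146 0.2884] [ 39.5307  15.3674  -9.8965  -0.0286 -64.848   55.7481] 21.825
```

View pics/w5.png

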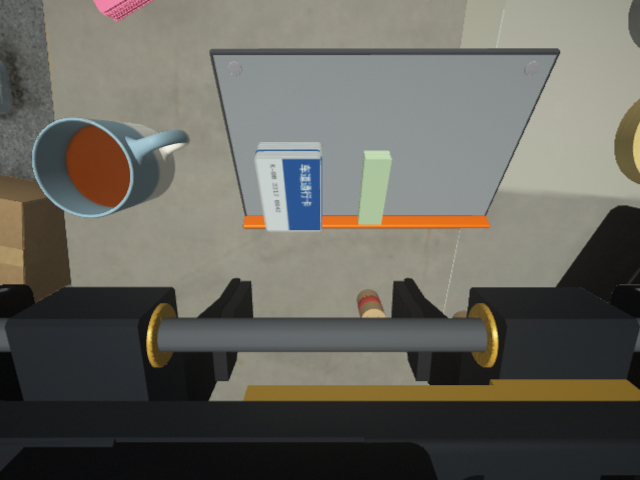

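Both items lie flat and straight against the lip: cards at (290,187), stub at (375,188). Now over the printer to the remote.

jog_arm:
  rows:
    - [[-0.0053,0.0575,0,0],[-0.0053,0.0575,0,0],[-0.0053,0.0575,0,0],[-0.0053,0.0575,0,0],[-0.0053,0.0575,0,0],[-0.0053,0.0575,0,0],[-0.0053,0.0575,0,0],[-0.0053,0.0575,0,0],[-0.0053,0.0575,0,0],[0,0,0,0]]
  claw: 1

```text
time_s: 23.08
tcp_pos: [0.5109, -0.3084, 0.2864]
ee_rot: [[0.996, 0.087, -0.005], [0.087, -0.996, 0.001], [-0.005, -0.002, -1.0]]
wrist_force: [0.8, 0.8, -0.4]
gripper_width: 1.003
gripper_force: 0.0
```

jog_arm:
  rows:
    - [[0,0,0,0.1775],[0,0,0,0.1775],[0,0,0,0.1775],[0,0,0,0.1775],[0,0,0,0.1775],[0,0,0,0.1775],[0,0,0,0.1775],[0,0,0,0.1775],[0,0,0,0.1775],[0,0,0,0.1775],[0,0,0,0.1775],[0,0,0,0.1775],[0,0,0,0],[0,0,0,0]]

```text
time_s: 24.82
tcp_pos: [0.5115, -0.3045, 0.2888]
ee_rot: [[-0.447, -0.894, -0.002], [-0.894, 0.447, 0.001], [0.0, 0.002, -1.0]]
wrist_force: [-0.4, -1.4, 0.3]
gripper_width: 0.999
gripper_force: 0.0
```

```bash
python3 - <<'E'
from h import *
m,im=snap("wrist","w6"); s=sense(); print(s["tcp_pos"],s["ee_rot"],s["joints"],s["time_s"])
E
```

```text
[ 0.5115 -0.3047  0.2891] [[-0.4479 -0.8941 -0.001 ]
 [-0.8941  0.4479  0.0004]
 [ 0.0001  0.0011 -1.    ]] [-15.2131  19.3087  -4.1441  -0.0056 -66.6085 -11.3961] 24.875
```

View pics/w6.png

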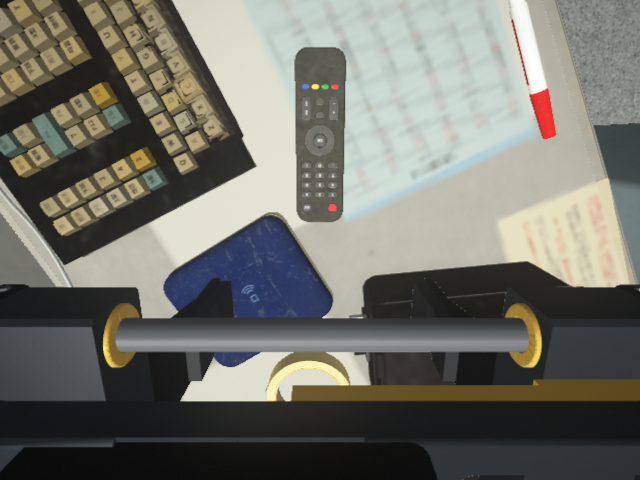

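The remote runs from (320,48) to (320,222) in the wrist view. The printer's edge is near (365,275) and the marker is at the upper right.

```bash
python3 - <<'E'
from h import *
im=cv2.imread("pics/w6.png")[:,:,::-1].copy(); m=camera_model("wrist"); s=sense()
v=hsv(im)[:,:,2]
r=(v<110).astype(np.uint8); r[:40]=0;r[228:]=0;r[:,:285]=0;r[:,:][:,357:]=0
for z in(.019,.012): print(rect(m,r,z))
c,_,a=rect(m,r,.017)
t=camera_model("top"); P=ray(t,[(315,243),(373,266),(335,327),(293,300)],.13)[:,:2]; print(P)
a=np.radians(a); u=np.array([np.cos(a),np.sin(a)]); n=np.array([-u[1],u[0]])
print("printer rel remote (along long, across)",np.c_[(P-c)@u,(P-c)@n])
print("go", local(c-s["tcp_pos"][:2],s["ee_rot"]), "yaw tool x", np.degrees(np.arctan2(s["ee_rot"][1][0],s["ee_rot"][0][0])))
E
```

```text
(array([ 0.4797, -0.3725], dtype=float32), [np.float32(0.15941153), np.float32(0.04605567)], np.float32(63.061207))
(array([ 0.4798, -0.3726], dtype=float32), [np.float32(0.16248797), np.float32(0.04694448)], np.float32(63.061214))
[[ 0.5288 -0.0465]
 [ 0.505  -0.2161]
 [ 0.3142 -0.1609]
 [ 0.3557 -0.0349]]
printer rel remote (along long, across) [[0.3128 0.104 ]
 [0.1509 0.0484]
 [0.1137 0.2434]
 [0.2448 0.2636]]
go [ 0.0749 -0.002 ] yaw tool x -116.61139468656482
```

jog_arm:
  rows:
    - [[0.0375,-0.001,0,0.006],[0.0375,-0.001,0,0],[0,0,0.05,0],[0,0,0.05,0],[0,0,0.05,0],[0,0,0.03,0],[0,0,0.02,0],[0,0,0.012,0],[0,0,0,0]]

```text
time_s: 26.0
tcp_pos: [0.4789, -0.3727, 0.077]
ee_rot: [[-0.455, -0.891, -0.001], [-0.891, 0.455, 0.001], [0.0, 0.002, -1.0]]
wrist_force: [-0.5, 0.0, 0.7]
gripper_width: 1.0
gripper_force: 0.0
```

jog_arm:
  rows:
    - [[0,0,0,0],[0,0,0,0],[0,0,0,0],[0,0,0,0],[0,0,0,0],[0,0,0,0],[0,0,0,0]]
  claw: 0

```text
time_s: 26.88
tcp_pos: [0.4791, -0.3728, 0.0779]
ee_rot: [[-0.455, -0.89, 0.0], [-0.89, 0.455, -0.0], [0.0, -0.0, -1.0]]
wrist_force: [-0.3, -0.6, 1.8]
gripper_width: 0.538
gripper_force: 30.0
```

jog_arm:
  rows:
    - [[0,0,-0.02,0],[0,0,-0.05,0],[0,0,-0.05,0],[0,0,-0.05,0],[0,0,-0.05,-0.1777],[0,0,0,-0.1777],[0,0,0,-0.1777],[0,0,0,-0.1777],[0,0,0,-0.1777],[0,0,0,-0.1777],[0,0,0,-0.1777],[0,0,0,-0.1777],[0,0,0,-0.1777],[0,0,0,-0.1777],[0,0,0,-0.1777],[0,0,0,-0.1777],[0,0,0,0]]

```text
time_s: 29.0
tcp_pos: [0.4789, -0.3726, 0.297]
ee_rot: [[0.996, 0.086, -0.001], [0.086, -0.996, 0.001], [-0.001, -0.001, -1.0]]
wrist_force: [-0.6, -0.1, -1.4]
gripper_width: 0.533
gripper_force: 30.0
```

jog_arm:
  rows:
    - [[0.0167,-0.0513,0,0],[0.0167,-0.0513,0,0],[0.0167,-0.0513,0,0],[0.0167,-0.0513,0,0],[0.0167,-0.0513,0,0],[0.0167,-0.0513,0,0],[0.0167,-0.0513,0,0],[0.0167,-0.0513,0,0],[0.0167,-0.0513,0,0],[0,0,0,0],[0,0,0,0]]

```text
time_s: 30.38
tcp_pos: [0.5877, 0.1005, 0.2972]
ee_rot: [[0.996, 0.087, -0.001], [0.087, -0.996, -0.0], [-0.001, 0.0, -1.0]]
wrist_force: [-0.5, -1.3, -1.9]
gripper_width: 0.537
gripper_force: 30.0
```

jog_arm:
  rows:
    - [[-0.001,0,0.04,-0.004],[0,0,0.04,0],[0,0,0.025,0],[0,0,0.008,0],[0,0,0,0]]

```text
time_s: 31.0
tcp_pos: [0.5872, 0.0995, 0.185]
ee_rot: [[0.996, 0.091, 0.0], [0.091, -0.996, -0.0], [0.0, 0.0, -1.0]]
wrist_force: [-0.1, 0.5, -0.5]
gripper_width: 0.536
gripper_force: 30.0
```

jog_arm:
  rows:
    - [[0,0,0.003,0],[0,0,0.003,0],[0,0,0.003,0],[0,0,0.003,0],[0,0,0.003,0],[0,0,0,0]]

```text
time_s: 31.75
tcp_pos: [0.5868, 0.1003, 0.1697]
ee_rot: [[0.996, 0.093, -0.0], [0.093, -0.996, -0.0], [-0.0, 0.0, -1.0]]
wrist_force: [-3.0, 0.2, 2.1]
gripper_width: 0.532
gripper_force: 30.0
```

jog_arm:
  rows:
    - [[0,0,0.003,0],[0,0,0.003,0],[0,0,0.003,0],[0,0,0.003,0],[0,0,0.003,0],[0,0,0,0]]

```text
time_s: 32.5
tcp_pos: [0.5875, 0.1004, 0.1547]
ee_rot: [[0.996, 0.093, 0.001], [0.093, -0.996, 0.0], [0.001, -0.0, -1.0]]
wrist_force: [-0.5, 0.8, 0.9]
gripper_width: 0.533
gripper_force: 30.0
```

jog_arm:
  rows:
    - [[0,0,0.003,0],[0,0,0.003,0],[0,0,0.003,0],[0,0,0.003,0],[0,0,0,0]]

```text
time_s: 33.12
tcp_pos: [0.5864, 0.1001, 0.1421]
ee_rot: [[0.996, 0.092, -0.002], [0.092, -0.996, -0.001], [-0.002, 0.0, -1.0]]
wrist_force: [-1.4, 0.7, 1.9]
gripper_width: 0.535
gripper_force: 30.0
```

jog_arm:
  rows:
    - [[0,0,0.002,0],[0,0,0.002,0],[0,0,0.002,0],[0,0,0,0]]

```text
time_s: 33.62
tcp_pos: [0.5868, 0.1003, 0.1365]
ee_rot: [[0.996, 0.092, -0.001], [0.092, -0.996, -0.0], [-0.001, 0.0, -1.0]]
wrist_force: [0.0, 0.1, 1.7]
gripper_width: 0.53
gripper_force: 30.0
```

```bash
python3 - <<'E'
from h import *
m,im=snap("scene","s2"); cv2.imwrite("pics/s2c.png",cv2.resize(im[170:270,180:340,::-1],None,fx=5,fy=5,interpolation=2))
E
```

```text
(no output)
```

View pics/s2c.png

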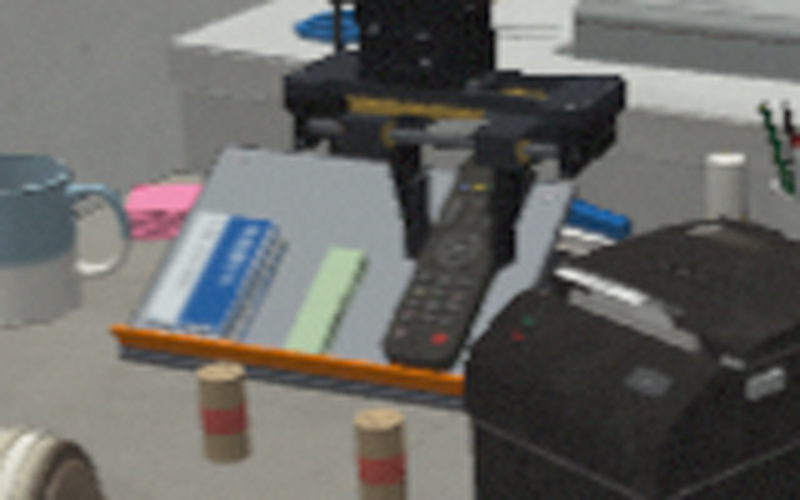

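The remote at (440,280) in the crop is nearly flat, with its lower end just above the lip. A little further down, then release.

jog_arm:
  rows:
    - [[0,0,0.001,0],[0,0,0.001,0],[0,0,0,0]]

```text
time_s: 34.05
tcp_pos: [0.5869, 0.1003, 0.1361]
ee_rot: [[0.996, 0.093, 0.0], [0.093, -0.996, -0.0], [0.0, 0.0, -1.0]]
wrist_force: [-3.9, -0.7, 8.9]
gripper_width: 0.534
gripper_force: 30.0
```

jog_arm:
  rows:
    - [[0,0,0.001,0],[0,0,0,0]]

```text
time_s: 34.3
tcp_pos: [0.5869, 0.1003, 0.136]
ee_rot: [[0.996, 0.093, 0.001], [0.093, -0.996, -0.0], [0.001, 0.0, -1.0]]
wrist_force: [-5.5, -0.9, 12.4]
gripper_width: 0.534
gripper_force: 30.0
```

jog_arm:
  rows:
    - [[0,0,0,0],[0,0,0,0],[0,0,0,0]]
  claw: 0.67

```text
time_s: 34.67
tcp_pos: [0.5868, 0.1002, 0.133]
ee_rot: [[0.996, 0.092, -0.001], [0.092, -0.996, -0.0], [-0.001, 0.0, -1.0]]
wrist_force: [0.7, -0.3, 0.5]
gripper_width: 0.664
gripper_force: 0.0
```

jog_arm:
  rows:
    - [[0,0,-0.03,0],[0,0,-0.05,0],[0,0,-0.05,0],[-0.04,-0.03,-0.05,0],[-0.03,-0.03,0,0],[0,0,0,0],[0,0,0,0]]

```text
time_s: 35.55
tcp_pos: [0.5167, 0.1505, 0.3076]
ee_rot: [[0.996, 0.093, -0.0], [0.093, -0.996, -0.0], [-0.0, 0.0, -1.0]]
wrist_force: [-0.1, 0.5, -1.3]
gripper_width: 0.674
gripper_force: 0.0
```

```bash
python3 - <<'E'
from h import *
m,im=snap("wrist","w7"); m2,im2=snap("scene","s3"); s=sense(); print(s["tcp_pos"],s["time_s"])
a=im2[170:270,180:340,::-1]; cv2.imwrite("pics/fin.png",np.vstack([im[:260,:,::-1],cv2.resize(a,(512,320))[:, :].copy() if 0 else cv2.copyMakeBorder(cv2.resize(a,(512,320),interpolation=2),0,0,0,128,0)]))
E
```

```text
[0.5171 0.1501 0.3072] 35.65
```

View pics/fin.png

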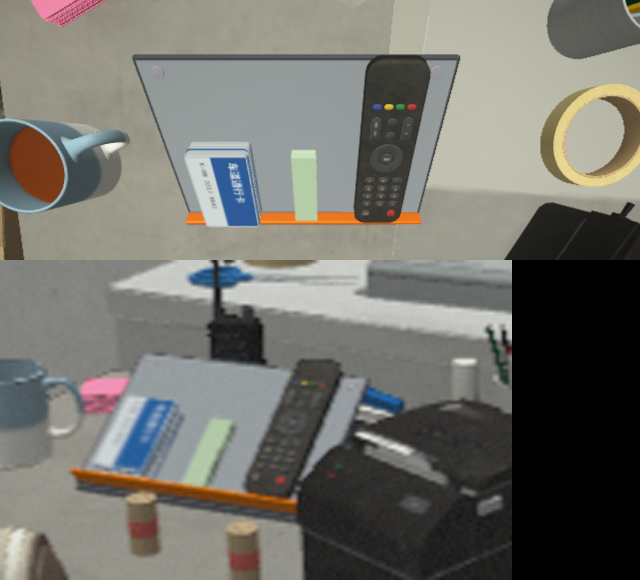

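The cards (222,187), stub (305,187) and remote (392,140) all lie flat and straight against the lip. The arm is clear, so I'm handing in.

```bash
python3 -c "from station import *; print(finish_job())"
```

```text
the job is handed in; nothing more can be done
None
```

The lane cards, stub pad and remote are side by side on the stand, face up, flat and against the lip, with the gripper clear of everything; the job was handed in at about 36 s, and no verdict was returned.

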